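Hang the dial scale on its weighing stand

ROBOT

A 6-joint arm with a two-finger parallel gripper is mounted at the origin on the work surface. World frame = base frame: x ahead of the robot, y to its left, z up, the work surface at z = 0. Lengths are in m, angles in rad, forces in N, time in s.
With the tool pointing down it reaches from about 0.3 to 0.95 m from the base axis. Payload 3.1 kg.
Tool frame: the origin (TCP) lies between the finger pads; the fingertips stand 17 mm ahead of it and the grasp point (between the pads) lies 2 mm behind it; z points along the fingers, y is the line along which they close (so a half turn about z gives the same grasp; the last joint's range is limited). The gripper opens to 85 mm and grips with 20 to 120 N. Pads are 22 mm wide; open, the fingers measure 114 mm over their backs; the gripper's body (76 mm by 85 mm) begins 54 mm behind the grasp point. The pads swing forward as they close: fully open they stand 13 mm farther back than shut.
Start: joints at [1.244, 0.308, 1.634, -0, 1.2, -0.07], TCP at [0.159, 0.605, 0.248] pointing down, gripper open.
Joint ranges: [-3.06, 3.06], [-0.79, 1.96], [0.05, 2.63], [-1.19, 4.34], [0.05, 2.64], [-2.94, 2.94]. Speed limits (rad/s): [2.79, 2.79, 3.14, 3.14, 3.14, 3.14].

INTERFACE

Orientations are given as a rotation vector (axis times angle).
In Python, from workcell import * gives the robot as it stands. Calls block until the motion is done:
- goto(position, orientation): joint-space move of the TCP to a pose.
- move_l(position, ori=None, velocity=0.15): straight line of the TCP; ori=None keeps the orientation; velocity is the mean speed in m/s.
- move_j(angles): joint-space move.
- release() and grasp(): open the fingers fully, or close them until they stop; the grip force is fixed at half the most.
- sleep(seconds).
- inverse_kinematics(position, orientation): joint angles nearest the present ones, or None.
- get_obs(): the state.
- get_image(name): name is "side" or "top" or "wrist"; returns a dict with "color" (480x640x3 uint8, red, green, blue), "camera_matrix" (3x3 intrinsics, pixels), "rvec" (rotation vector, rad) and "tvec" (3), from world to camera coordinates, as OpenCV has them; the wrist camera has in their place "mount" (4x4, takes a point from camera to tool coordinates, whose origin is the TCP and whose axes are the flange's). Camera axes: x right, y down, z forward; pixel columns grow to the right and rows downward; lengths in m; the calibration is good to about 2 mm. A picture is of the moment at which its call begins: read the wrist's pose just before it. There is no depth.
A pose or a line that the arm cannot do raises MotionError and nothing moves.
- hand_in(): hands the job in; it is judged then, once.
The state is a dict: "time_s": time; "joint_positions": joint angles; "joint_vel": joint speeds; "tau": joint torques, N m; "tcp_pos": TCP position; "ee_rot": TCP orientation; "contact_force": force on the tool from outside, world axes, zero at the start; "torque": the same for the moment, N m; "width": finger opening in m; "gripper_force": force on a finger pad.
Only numpy, scipy, OpenCV 4.12 (cv2) and the standard library are available. Lean on these libraries where they do the work, as an engineer would, in place of code of your own. Each camera call takes 0.05 s, during which the arm holds its last target. There are 200 camera calls.

TASK

Take the hanging dial scale out of its wooden cradle and hang it by its hook on the headed pin of the weighing stand: ease the hook down over the pin, feeling your way because the arm's clamp is never set at quite the same height, until the pin has pushed the sprung latch aside and is home in the crown of the hook with the latch snapped shut under it. With the latch shut, pull the scale up gently (half a kilo or so) until the pin bears on the latch, to prove that it holds, never pressing or pulling with more than 2 kg; then let it down and let go, so that it hangs plumb and still on the pin. Leave the crockery and the other things on the counter as they are.

Things in the scene. Friction and masses are not known exactly. Their poses are not given: they have to be found in the camera images.
- scale: Hanging dial scale, 0.34 to 0.53 kg, upright in the cradle. Grey case 40 (x) x 92 (y) x 88 (z) mm; origin: centre of the case's underside, z up, a white dial on both broad faces. A 23 mm load hook hangs under it. On top is the steel suspension hook, a plate 10 mm thick (x) in the y-z plane, mouth DOWN: shank on the -y side (y -18 to -8, from case to crown), free limb on the +y side (y 8 to 18).
- crown (a point): Point of the scale where the pin's axis lies when the pin is home in the hook's crown: 168 mm above the scale's origin (case top: 80 mm below it), on its z axis; axes as the scale's. The throat below it is 16 mm wide (y -8 to 8), the crown's underside V-shaped, so it centres the pin.
- nose (a point): Lower end of the hook's free limb (y = 19 mm, 36 mm below the crown point), flared outwards to y = 24 as a lead-in. Between it and the case's top is a window 44 mm high, open to +y: the pin comes in there sideways, under the nose, to scale y = 0, then goes up into the mouth as the scale is lowered. A 5 mm foot plate covers the case's top from y = -23 to 7. Axes as the scale's.
- lug (a point): Grip point on the flat steel lug on the hook's back, 40 mm above crown. The lug is 10 mm thick (x), 26 mm wide (y), from 16 to 58 mm above the crown point; take it from above with the fingers closing along the scale's x. Fingertips down to 19 mm below this point clear the stand when the hook is home. Axes as the scale's.
- latch: The sprung safety latch, a 16 mm wide steel tongue that closes the hook's mouth; its origin is its pivot on the shank, at scale y = -13 mm and 25.5 mm below the crown point. The tongue, 20.6 mm from pivot to end, reaches across the mouth to just short of the free limb.
- latch_angle (a joint): Latch angle, rad: 0 shut (it cannot swing outwards), up to 1.65 swung up into the throat. Its spring closes it (0.03 N m shut, 0.07 wide open). The rising pin pushes it aside (3 to 7 N, at the end mostly sideways, towards the free limb); only in the last 2 to 4 mm before home it snaps shut under the pin. Then the scale can be raised about 19 mm until the pin bears on the latch.
- stand: Fixed steel weighing stand; origin on the counter straight below the pin, z up. Base plate 200 x 120 x 10 mm from x = -42 to 158. An 18 mm post, 283 mm high, stands at x = 115; from a clamp sleeve (32 mm across, with a knob on +y) on it the arm (17 mm) reaches back in -x and ends in a flange (23 mm across) at x = 14 to 18, the pin, and a head (20 mm across) at x = -24 to -17.
- pin (a point): NOMINAL middle of the pin, 235 mm above the counter on the stand's z axis. The pin is a round steel bar of 12 mm diameter along the stand's x, free between head and flange (x = -17 to 14). The arm is clamped by hand: the true pin lies up to 10 mm above or below this point (x and y are right) and does not give. Axes as the stand's.
- cradle: Fixed wooden cradle, 62 (x) x 112 (y) x 60 (z) mm, open at the top; origin at the centre of its underside. The case sits in it 24 mm deep with 2 mm of play all round, its underside 36 mm above the counter; it lifts straight out.
- weigh_pan: Loose steel bowl, 124 mm across and 36 mm high, in front of the stand; leave it. Origin under its centre.
- jar: Loose amber glass jar, 60 mm across and 85 mm high, beside the stand; leave it. Origin under its centre.
- mug: Loose white mug, 76 mm across and 85 mm high, behind the cradle; leave it. Origin under its centre.
- dish_brush: Loose wooden dish brush lying in front of the cradle; leave it. Origin under its middle, handle along its -x.
- soap: Loose green glass bottle, 64 mm across and 170 mm high, at the back of the counter; leave it. Origin under its centre.
Mind the look-alikes: they are no part of the job. What is shaped like the scale but yellow is not meant.

How it is judged:
By the outcome, as a careful person would: the job done as asked, in the order asked, and still so for the second after the job is handed in, with the robot touching nothing.
It also fails if it takes over 67 s, if anything falls off the work surface, if the arm or the gripper's body presses on something with over 40 N, if the wrist force passes 120 N, or if a joint passes its speed limit or range.

## Working session

There is one attempt and no reset: what is moved stays moved. The work goes in short steps, each a Python script; the robot and the scene stay as the last script left them, time stands still between calls to the robot, and variables do not carry over. Pictures are saved under pics/ and viewed, at most 10 in all, crops included, and the job is handed in when it is done.

```bash
mkdir -p pics; ls; python3 - <<'E'
from workcell import *
import cv2,pickle,numpy as np
o=get_obs(); print(o)
d={}
for n in("side","top","wrist"):
    d[n]=get_image(n); cv2.imwrite(f"pics/{n}0.png",d[n]["color"][:,:,::-1])
    print(n,{k:np.round(v,4).tolist() for k,v in d[n].items() if k!="color"})
d["obs"]=o
pickle.dump(d,open("d0.pkl","wb"))
E
```

```text
pics
{'time_s': 0.0, 'joint_positions': array([ 1.24429197e+00,  3.09014334e-01,  1.63522858e+00,  2.58567396e-05,
        1.19969207e+00, -6.97052695e-02]), 'joint_vel': array([-5.12540455e-04, -1.44144388e-03,  9.39916279e-04,  1.04602165e-05,
       -2.33771260e-03,  1.22692398e-03]), 'tau': array([-2.22631766e-04, -4.15241361e+01, -2.76670325e+01, -1.89595266e-04,
        1.01822914e-02, -9.15888336e-06]), 'tcp_pos': array([0.15850598, 0.60373773, 0.24702121]), 'ee_rot': array([-0.40222392, -3.11524681,  0.00359935]), 'contact_force': array([-0.11407693, -0.30216005, -0.08247381]), 'torque': array([ 0.02031544, -0.00046268, -0.02650055]), 'gripper_force': 0.0, 'width': 0.08538992979742396}
side {'camera_matrix': [[525.2697, 0.0, 320.2791], [0.0, 525.2697, 243.8201], [0.0, 0.0, 1.0]], 'rvec': [2.2624, -0.6759, 0.2786], 'tvec': [-0.4268, 0.3358, 1.0439]}
top {'camera_matrix': [[535.5147, 0.0, 311.3875], [0.0, 535.5147, 244.1071], [0.0, 0.0, 1.0]], 'rvec': [2.1828, -2.044, 0.2101], 'tvec': [-0.001, 0.5528, 1.4763]}
wrist {'camera_matrix': [[339.5553, 0.0, 319.4278], [0.0, 339.5553, 232.5839], [0.0, 0.0, 1.0]], 'mount': [[0.0002, -0.9653, -0.2612, 0.0666], [1.0, 0.0002, 0.0002, 0.0004], [-0.0001, -0.2612, 0.9653, -0.1269], [0.0, 0.0, 0.0, 1.0]]}
```

View pics/side0.png

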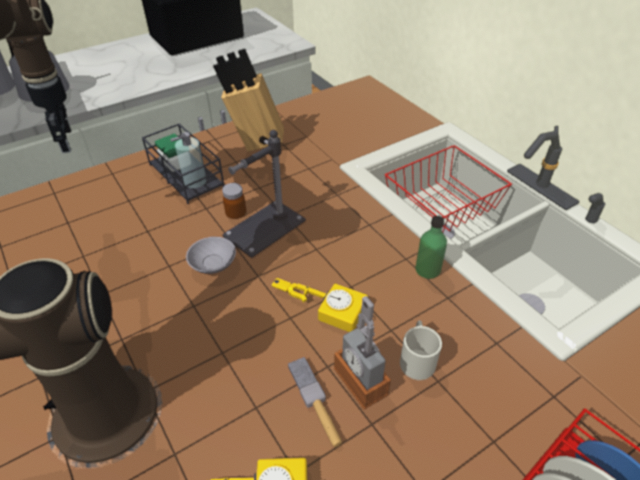

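View pics/top0.png

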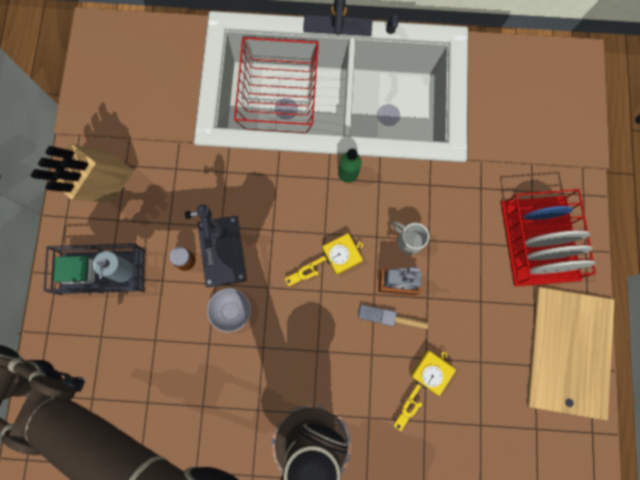

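The side view shows the grey scale in its cradle at about (362,360), with the stand's pin pointing left at (240,165). In the top view the cradle is at (402,280) and the stand base at (222,250). I'll zoom in on all four.

```bash
cat > h.py <<'E'
import cv2,pickle,numpy as np
from scipy.spatial.transform import Rotation as R
def cam(im,obs=None):
    """-> K, Rcw (cam->world), centre"""
    K=np.array(im["camera_matrix"])
    if "mount" in im:
        T=np.eye(4);T[:3,:3]=R.from_rotvec(obs["ee_rot"]).as_matrix();T[:3,3]=obs["tcp_pos"]
        M=T@np.array(im["mount"]);return K,M[:3,:3],M[:3,3]
    Rc=R.from_rotvec(np.ravel(im["rvec"])).as_matrix();return K,Rc.T,-Rc.T@np.ravel(im["tvec"])
def ray(c,px):
    K,Rw,C=c;d=Rw@np.linalg.solve(K,[px[0],px[1],1]);return C,d/np.linalg.norm(d)
def onz(c,px,z):
    C,d=ray(c,px);return C+d*(z-C[2])/d[2]
def tri(*rays):
    A=0;b=0
    for C,d in rays:
        P=np.eye(3)-np.outer(d,d);A=A+P;b=b+P@C
    p=np.linalg.solve(A,b);return p,[np.linalg.norm((np.eye(3)-np.outer(d,d))@(p-C)) for C,d in rays]
def proj(c,p):
    K,Rw,C=c;q=K@(Rw.T@(np.array(p)-C));return q[:2]/q[2]
E
python3 - <<'E'
from h import *
d=pickle.load(open("d0.pkl","rb"))
def crop(n,x,y,w,h,s=4):
    return cv2.resize(d[n]["color"][y:y+h,x:x+w,::-1],(w*s,h*s),interpolation=cv2.INTER_CUBIC)
a=np.vstack([np.hstack([crop("top",172,195,100,75),crop("top",352,245,100,75)]),np.hstack([crop("side",215,125,100,75),crop("side",320,290,100,75)])])
cv2.imwrite("pics/z.png",a)
c=cam(d["top"]);s=cam(d["side"])
for px in[(377,292),(420,292),(420,268),(381,268)]:print(onz(c,px,.06))
for px in[(209,286),(245,283),(237,216),(201,220)]:print(onz(c,px,.01))
for px in[(227,238),(264,209),(305,219),(257,252)]:print('s',onz(s,px,.01))
E
```

```text
[ 0.42625624 -0.15727607  0.06      ]
[ 0.43417083 -0.27763685  0.06      ]
[ 0.50226003 -0.27594972  0.06      ]
[ 0.49499733 -0.1657953   0.06      ]
[0.41771223 0.32378741 0.01      ]
[0.43327988 0.22046374 0.01      ]
[0.63161996 0.26225429 0.01      ]
[0.61232451 0.36784183 0.01      ]
s [0.41990343 0.3130704  0.01      ]
s [0.55839075 0.36265233 0.01      ]
s [0.63194063 0.26352315 0.01      ]
s [0.46137512 0.22323372 0.01      ]
```

View pics/z.png

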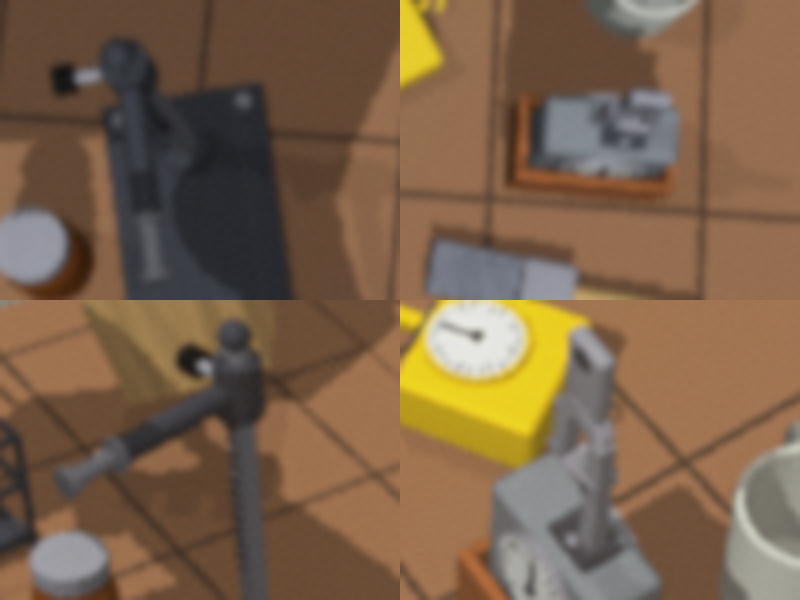

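Stand yaw is about 0.21 and cradle yaw about 0.07. The hook's open side faces world +y, which suits the approach. Next I'll take wrist views of the pin and the scale, two places each.

```bash
cat >> h.py <<'E'
def down(yaw):
    """tool z down, tool y along (cos yaw,sin yaw), tool x along +y'"""
    y=np.array([np.cos(yaw),np.sin(yaw),0]);z=np.array([0,0,-1.]);x=np.cross(y,z)
    return R.from_matrix(np.c_[x,y,z]).as_rotvec()
E
python3 - <<'E'
from workcell import *
from h import *
print(inverse_kinematics([.47,.28,.45],down(.21)),inverse_kinematics([.46,-.22,.30],down(.066)))
p=get_obs()["tcp_pos"]; move_l([p[0]+.05,p[1],.42])
out=[]
for P,yaw in(((.467,.281),.21),((.464,-.219),.066)):
    u=np.array([-np.sin(yaw),np.cos(yaw)])
    for s in(-.02,-.14):
        q=np.array(P)+s*u
        try: goto([*q,.42],down(yaw))
        except MotionError as e: print(e);continue
        sleep(.3)
        o=get_obs();im=get_image("wrist");out.append((o,im));print(o["tcp_pos"],o["time_s"])
pickle.dump(out,open("w.pkl","wb"))
a=np.vstack([np.hstack([cv2.resize(im["color"][:,:,::-1],(400,300)) for _,im in out[i:i+2]]) for i in(0,2)])
cv2.imwrite("pics/w.png",a)
E
```

```text
[ 4.57688102e-01  4.05971390e-02  1.54730995e+00 -4.44089210e-16
  1.55368556e+00  2.47688102e-01] [-5.31519888e-01  3.71277626e-02  1.84407490e+00 -4.44089210e-16
  1.26038999e+00 -5.97519888e-01]
[0.47092648 0.26208179 0.41991995] 3.3833
[0.49599519 0.14504002 0.41997123] 4.2833
[ 0.46565907 -0.23821694  0.42001992] 6.0667
[ 0.47349446 -0.35771717  0.42046948] 6.9667
```

View pics/w.png

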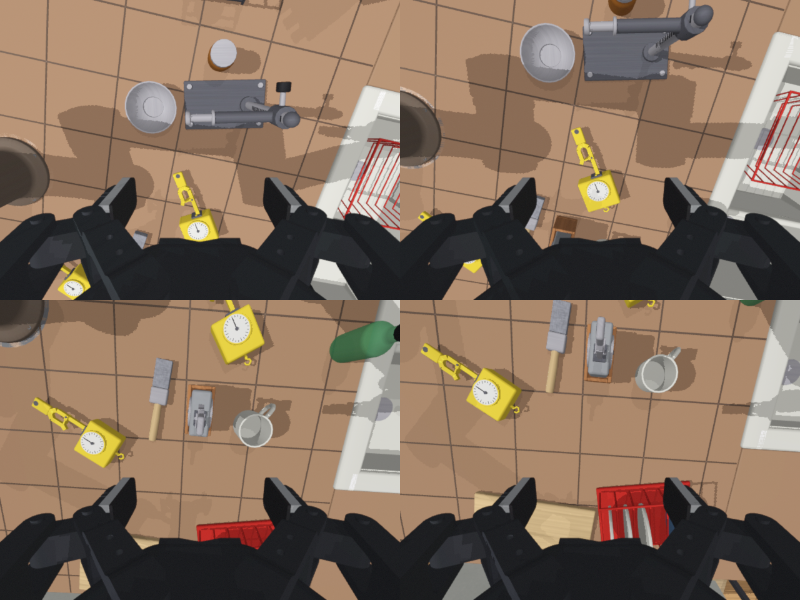

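The wrist views show the stand arm's free end at about (385,236) and (385,64) in full-resolution pixels. The scale's hook plate is at about (400,215) and (400,100). I'll zoom on those.

```bash
python3 - <<'E'
from h import *
w=pickle.load(open("w.pkl","rb"))
B=[(355,205),(350,30),(350,165),(350,30)]
t=[cv2.resize(im["color"][y:y+60,x:x+80,::-1],(400,300),interpolation=cv2.INTER_NEAREST) for (o,im),(x,y) in zip(w,B)]
# second row taller: scale
def c(i,x,y):
    return cv2.resize(w[i][1]["color"][y:y+75,x:x+100,::-1],(400,300),interpolation=cv2.INTER_CUBIC)
a=np.vstack([np.hstack(t[:2]),np.hstack([c(2,350,170),c(3,350,25)])])
cv2.imwrite("pics/wz.png",a)
E
```

```text
(no output)
```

View pics/wz.png

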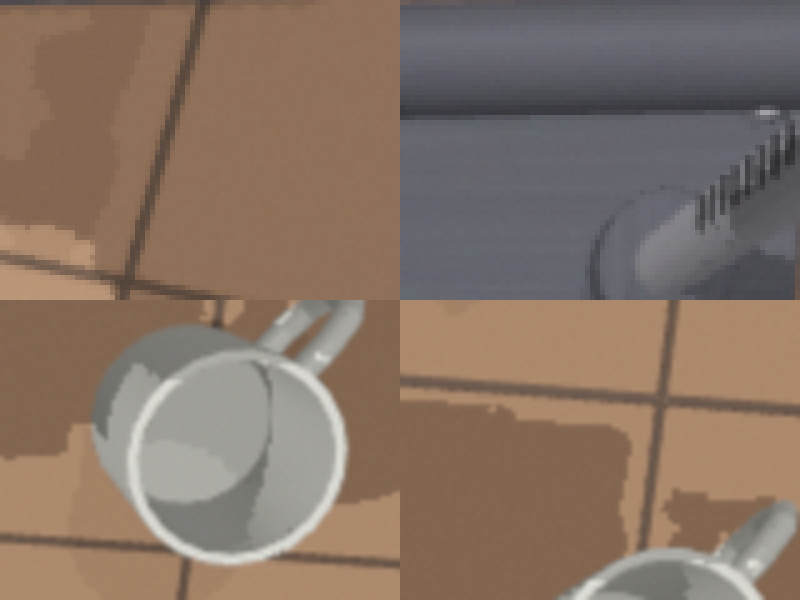

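I got the scale factor wrong (1.6, not 2). Correcting the crops.

```bash
python3 - <<'E'
from h import *
w=pickle.load(open("w.pkl","rb"))
def c(i,x,y,W=80,H=60):
    return cv2.resize(w[i][1]["color"][y:y+H,x:x+W,::-1],(400,300),interpolation=cv2.INTER_CUBIC)
a=np.vstack([np.hstack([c(0,280,160),c(1,210,15)]),np.hstack([c(2,270,132,120,90),c(3,270,20,120,90)])])
cv2.imwrite("pics/wz2.png",a)
E
```

```text
(no output)
```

View pics/wz2.png

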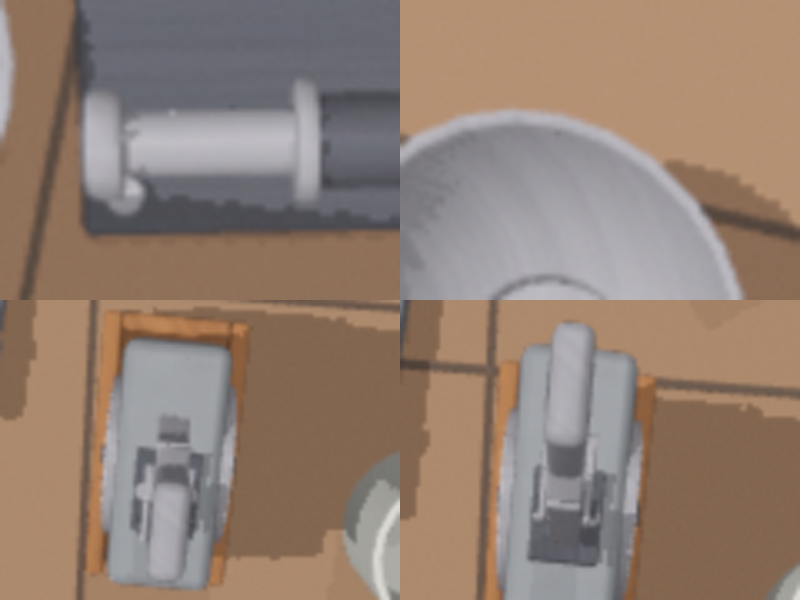

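```bash
python3 - <<'E'
from h import *
w=pickle.load(open("w.pkl","rb"));d=pickle.load(open("d0.pkl","rb"))
C=[cam(im,o) for o,im in w]; s=cam(d["side"]);t=cam(d["top"])
g=[cv2.cvtColor(im["color"],cv2.COLOR_RGB2GRAY) for _,im in w]
print("B column",g[1][30:70,318:330].mean(1).astype(int), "rows from 30")
print("B row45", g[1][46:50,280:360].mean(0).astype(int))
print("A col",g[0][175:205,316:328].mean(1).astype(int))
def sh(n,v): print(n,np.round(v[0],4),np.round(v[1],4))
# case far top edge
sh("casefar",tri(ray(C[2],(323,144.3)),ray(C[3],(323.6,33.5))))
sh("lug",tri(ray(C[2],(320.3,202)),ray(s,(367.5,300.5))))
for i,pts in((2,[(307,144.3),(339,144.3)]),(3,[(306,33.5),(341,33.5)])):
    print([onz(C[i],p,.124).round(4) for p in pts])
print("lug-y edge",onz(C[2],(320,216),.262),"lug+y edge",onz(C[3],(321.5,26.6),.262),onz(C[2],(320.3,187.5),.262))
sx=onz(t,(381,258),.1)
for n,px in(("jar",(179,257)),):print(n,onz(t,px,.085))
E
```

```text
B column [148 148 149 150 154 163 171 176 179 183 185 180 175 172 168 161 153 143
 130 115 100 100 102 102 102 102 102 104 105 104 102 100 100  99  99 101
 104 105 103 101] rows from 30
B row45 [152 151 151 152 151 152 151 151 152 151 151 146 113 105 127 159 162 162
 161 159 157 152 129 113 119 131 131 128 134 139 139 138 138 138 138 138
 138 137 137 137 136 136 136 135 135 135 134 135 134 133 133 133 132 131
 132 132 132 132 131 129 129 136 158 160 159 154 126  76  69  79  82  82
  83  82  82  82  82  82  83  82]
A col [104 104 105 104 103 104 107 133 153 165 174 182 187 190 186 182 178 172
 161 142 112 105 103 105 100  86  79  77  77  78]
casefar [ 0.4655 -0.1756  0.1228] [0.0001 0.0001]
lug [ 0.4646 -0.2214  0.263 ] [0.0004 0.0004]
[array([ 0.4461, -0.1769,  0.124 ]), array([ 0.4846, -0.1743,  0.124 ])]
[array([ 0.4461, -0.1773,  0.124 ]), array([ 0.485 , -0.1746,  0.124 ])]
lug-y edge [ 0.46544662 -0.23394157  0.262     ] lug+y edge [ 0.46463518 -0.20906452  0.262     ] [ 0.46403528 -0.20953704  0.262     ]
jar [0.48477686 0.40090933 0.085     ]
```

```bash
python3 - <<'E'
from h import *
w=pickle.load(open("w.pkl","rb"))
C=[cam(im,o) for o,im in w]
g=[cv2.cvtColor(im["color"],cv2.COLOR_RGB2GRAY).astype(float) for _,im in w]
def sh(n,v): print(n,np.round(v[0],4),np.round(v[1],4))
def mids(i,cols,r0,r1,split):
    out=[]
    for c in cols:
        col=g[i][r0:r1,c-1:c+2].mean(1);gr=np.abs(np.gradient(col));k=split-r0
        f=lambda a,o:(np.arange(len(a))*a**2).sum()/(a**2).sum()+o
        out.append((f(gr[:k],r0)+f(gr[k:],split))/2)
    return np.array(out)
ca=np.arange(308,336,3);ma=mids(0,ca,177,199,188);mb=mids(1,ca,31,52,41)
pa=np.polyfit(ca,ma,1);pb=np.polyfit(ca,mb,1);print(ma.round(1),mb.round(1),pa,pb)
for dx in(-12,0,12):
    sh("pin",tri(ray(C[0],(321.6+dx,np.polyval(pa,321.6+dx))),ray(C[1],(322+dx*1.13,np.polyval(pb,322+dx*1.13)))))
z=.235;e=[onz(C[0],(c,np.polyval(pa,c)),z) for c in(304.8,338.4,296.8,344)];print(np.round(e,4),"yaw",np.arctan2(*(e[1]-e[0])[1::-1]))
# case edges: grey (low saturation) vs wood, rows of case top
for i,rows in((2,range(150,185,5)),(3,range(45,75,5))):
    hsv=cv2.cvtColor(w[i][1]["color"],cv2.COLOR_RGB2HSV);m=hsv[...,1]<60
    L=[]
    for r in rows:
        x=np.where(m[r,285:365])[0]+285;L.append((r,x.min(),x.max()))
    print(L)
    # orange cradle outline
    om=cv2.inRange(hsv,(5,150,60),(16,255,255));ys,xs=np.where(om[:230,285:360]);
    cs=max(cv2.findContours(om[:230],0,2)[0],key=cv2.contourArea,default=None)
    print(cv2.contourArea(cs),cv2.minAreaRect(cs))
E
```

```text
[188.6 188.5 188.2 188.3 188.3 188.2 188.1 188.1 188.1 188. ] [41.6 41.7 41.5 41.5 41.5 41.4 41.3 41.1 41.  40.9] [-1.96821283e-02  1.94565402e+02] [-2.71732231e-02  5.00980616e+01]
pin [0.4566 0.2844 0.2391] [0.0001 0.0001]
pin [0.4672 0.287  0.2393] [0. 0.]
pin [0.4779 0.2895 0.2395] [0.0001 0.0001]
[[0.4524 0.2829 0.235 ]
 [0.4824 0.29   0.235 ]
 [0.4452 0.2812 0.235 ]
 [0.4874 0.2911 0.235 ]] yaw 0.23113509526010778
[(150, np.int64(307), np.int64(338)), (155, np.int64(305), np.int64(338)), (160, np.int64(303), np.int64(340)), (165, np.int64(303), np.int64(340)), (170, np.int64(302), np.int64(340)), (175, np.int64(301), np.int64(340)), (180, np.int64(301), np.int64(340))]Traceback (most recent call last):
  File "<stdin>", line 28, in <module>
cv2.error: OpenCV(4.12.0) /io/opencv/modules/imgproc/src/shapedescr.cpp:315: error: (-215:Assertion failed) npoints >= 0 && (depth == CV_32F || depth == CV_32S) in function 'contourArea'
```

The pin's free middle is at (.467, .287, .239) with yaw 0.23. The lug is at (.465, -.2215) with its top at .263, and the scale's yaw is about 0. Now I'll grasp and lift.

```bash
python3 - <<'E'
from workcell import *
from h import *
r=down(.01)
goto([.465,-.2215,.32],r)
move_l([.465,-.2215,.245],r,.08); sleep(.3)
f0=get_obs();print(f0["contact_force"],f0["tcp_pos"],f0["time_s"])
grasp(); o=get_obs();print(o["width"],o["gripper_force"],o["contact_force"],o["torque"],o["tcp_pos"])
move_l([.465,-.2215,.285],r,.04); sleep(.3)
o=get_obs();print(o["contact_force"],o["torque"],o["time_s"],o["width"])
move_l([.465,-.2215,.35],r,.1)
im=get_image("side");cv2.imwrite("pics/s2.png",cv2.resize(im["color"][200:440,240:480,::-1],(600,600),interpolation=cv2.INTER_CUBIC))
E
```

```text
[1.29130154 0.99242888 0.10823418] [ 0.46520874 -0.22161696  0.24543554] 9.125
0.009077813680714576 59.91679072380066 [ 1.32140218  0.07957251 -0.10712975] [ 0.02834046 -0.04971589  0.03005889] [ 0.465134   -0.22157474  0.24510552]
[ 0.16993527 -0.45199066 -3.44250786] [ 0.0112903  -0.01473025  0.02927413] 11.25 0.009466807476764183
```

View pics/s2.png

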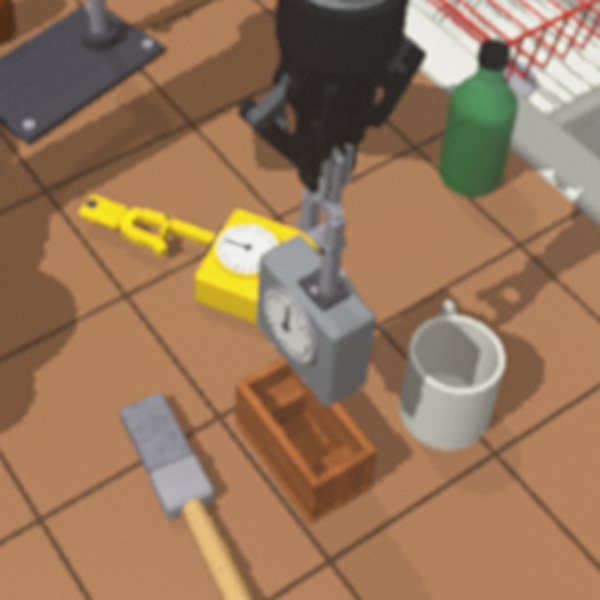

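The scale is out of the cradle and upright at crop (315,320), weighing about 3.4 N. Next I'll approach the pin sideways and feel for the shank.

```bash
cat >> h.py <<'E'
YAW=.231; U=np.array([-np.sin(YAW),np.cos(YAW),0]); X=np.array([np.cos(YAW),np.sin(YAW),0])
PIN=np.array([.467,.287,.239]); OFF=.041   # TCP above crown
def sf(o): # force in stand axes
    f=o["contact_force"];return np.array([f@X,f@U,f[2]])
E
python3 - <<'E'
from workcell import *
from h import *
r=down(YAW)
base=PIN+[0,0,.0555+OFF]
goto(base-.11*U,r); sleep(.3)
move_l(base-.012*U,r,.1); sleep(.4)
f0=np.mean([sf(get_obs()) for _ in range(1)],0);print("f0",f0,get_obs()["time_s"])
s=-.012
while s<.006:
    s+=.001; move_l(base+s*U,r,.02); sleep(.08)
    f=sf(get_obs())-f0; print(round(s,4),f.round(2))
    if f[1]<-1.5: break
o=get_obs();print(o["tcp_pos"],o["time_s"])
np.save("f0.npy",f0)
im=get_image("wrist");cv2.imwrite("pics/w3.png",im["color"][:,:,::-1])
E
```

```text
f0 [-0.30531207  0.81372051 -3.30422631] 15.425
-0.011 [ 0.24 -0.76 -0.51]
-0.01 [ 1.27 -1.19  0.99]
-0.009 [-0.27 -0.78  0.67]
-0.008 [ 0.42 -0.75 -0.57]
-0.007 [-0.49 -0.19  0.09]
-0.006 [ 1.11 -0.37  0.64]
-0.005 [-0.23 -1.04  0.72]
-0.004 [-0.28 -0.93  0.14]
-0.003 [ 0.38 -0.63 -0.65]
-0.002 [ 1.23 -0.97 -0.3 ]
-0.001 [-0.29 -0.98  0.05]
0.0 [ 0.52 -0.68  0.15]
0.001 [-0.13 -0.58  0.49]
0.002 [ 0.15 -1.72  0.25]
[0.46657533 0.28873613 0.33547211] 20.0917
```

```bash
cat >> h.py <<'E'
def avg(get_obs,sleep,n=6):
    a=[]
    for _ in range(n): sleep(.02); a.append(sf(get_obs()))
    return np.mean(a,0)
E
python3 - <<'E'
from workcell import *
from h import *
r=down(YAW);base=PIN+[0,0,.0555+OFF];f0=np.load("f0.npy")-[0,.75,0]
s=.002
while True:
    f=avg(get_obs,sleep)-f0; print(round(s,4),f.round(2))
    if f[1]<-2 or s>.006: break
    s+=.001; move_l(base+s*U,r,.02)
print(get_obs()["time_s"])
im=get_image("side");cv2.imwrite("pics/s4.png",cv2.resize(im["color"][90:270,180:340,::-1],(640,600*720//720),interpolation=cv2.INTER_CUBIC))
E
```

```text
0.002 [ 0.45 -1.19  0.01]
0.003 [ 0.42 -3.46 -0.21]
20.5917
```

View pics/s4.png

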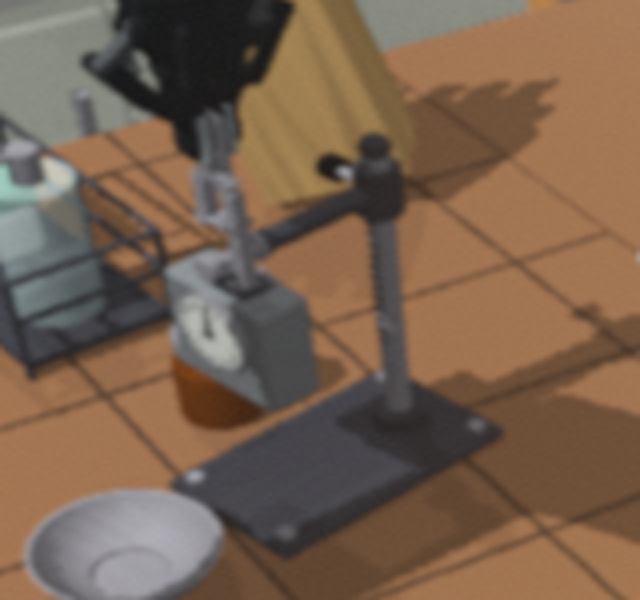

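The pin sits in the window just ahead of the shank, at crop (255,240). Contact comes at s ≈ +2 mm, so the pin is centred at s = 0. Now I'll lower the scale, feeling the way.

```bash
python3 - <<'E'
from workcell import *
from h import *
r=down(YAW);f0=np.load("f0.npy")-[0,.75,0]
h=.0555; P=lambda h,s=0:PIN+s*U+[0,0,OFF+h]
move_l(P(h),r,.02); move_l(P(.036),r,.06); sleep(.1)
print(avg(get_obs,sleep,4)-f0,get_obs()["time_s"])
h=.036
while h>-.013:
    h-=.001 if h>.012 else .0005
    move_l(P(h),r,.02)
    f=avg(get_obs,sleep,3)-f0; print(round(h*1e3,1),f.round(1))
    if f[2]>10.5 or abs(f[1])>9 or abs(f[0])>8: break
print(get_obs()["tcp_pos"],get_obs()["time_s"])
E
```

```text
[0.16732513 0.14415474 0.14461022] 21.5833
35.0 [-0.1  0.1 -0.3]
34.0 [ 0.6  0.  -0.7]
33.0 [-0.2  0.2 -0.5]
32.0 [ 0.  -0.3  0.6]
31.0 [ 0.1 -0.3  3.1]
30.0 [ 0.3 -1.7  3.2]
29.0 [ 1.  -1.6  3.3]
28.0 [ 1.3 -2.2  3.3]
27.0 [ 1.1 -1.6  4. ]
26.0 [ 1.7 -1.1  3.7]
25.0 [ 1.2 -1.1  4.7]
24.0 [ 0.8 -0.   5.8]
23.0 [ 1.1 -0.2  5. ]
22.0 [ 1.2 -1.3  5.6]
21.0 [ 0.6 -1.7  5.2]
20.0 [ 0.4 -1.9  5.2]
19.0 [ 0.6 -2.4  4.9]
18.0 [ 0.8 -2.3  4.5]
17.0 [ 1.  -3.   4.6]
16.0 [ 0.6 -2.9  4.5]
15.0 [ 0.6 -3.1  4.1]
14.0 [ 0.7 -3.   3.7]
13.0 [ 1.2 -3.4  3.6]
12.0 [ 0.7 -3.1  4.3]
11.5 [ 0.7 -3.1  3.3]
11.0 [ 0.5 -2.6  3.5]
10.5 [-0.  -3.4  3.4]
10.0 [ 0.8 -2.8  2.6]
9.5 [ 0.3 -3.4  2.9]
9.0 [ 0.4 -3.2  2.9]
8.5 [ 0.5 -2.9  3.2]
8.0 [ 0.6 -2.8  2.6]
7.5 [ 0.5 -3.2  2.6]
7.0 [ 0.6 -3.   2.2]
6.5 [ 1.3 -3.4  2. ]
6.0 [ 0.9 -3.7  2. ]
5.5 [ 0.8 -3.5  2.2]
5.0 [ 0.8 -2.9  1.7]
4.5 [ 0.6 -3.3  1.2]
4.0 [ 0.6 -3.3  1.2]
3.5 [ 1.2 -3.4  0.5]
3.0 [ 1.2 -3.7  0.4]
2.5 [ 1.1 -3.7  0.3]
2.0 [ 0.9 -4.   0.3]
1.5 [ 1.1 -3.9 -0. ]
1.0 [ 0.4 -4.1 -0.9]
0.5 [ 1.  -4.4 -1. ]
-0.0 [ 0.1 -0.1 -0.3]
-0.5 [ 0.  -0.2  0. ]
-1.0 [ 1.1  0.1 -0.1]
-1.5 [ 0.2 -0.2 -0.1]
-2.0 [0.4 0.4 0. ]
-2.5 [ 0.4 -0.5  0.3]
-3.0 [ 0.  -0.8  2.6]
-3.5 [-1.4 -1.9  6.2]
-4.0 [-2.2 -1.7  8.9]
-4.5 [-2.9 -2.2 11.1]
[0.46729495 0.28694212 0.27715019] 38.6833
```

The latch snapped at h ≈ 0 and the pin is home at h ≈ -2.7 mm. Now the proof pull.

```bash
python3 - <<'E'
from workcell import *
from h import *
r=down(YAW);f0=np.load("f0.npy")-[0,.75,0]
P=lambda h,s=0:PIN+s*U+[0,0,OFF+h]
move_l(P(.0125),r,.03); print(avg(get_obs,sleep,4)-f0)
h=.0125
while h<.026:
    h+=.0005; move_l(P(h),r,.02); f=avg(get_obs,sleep,3)-f0; print(round(h*1e3,1),f.round(1))
    if f[2]<-4.7: break
sleep(.4); print("hold",avg(get_obs,sleep,4)-f0,get_obs()["time_s"])
move_l(P(-.001),r,.03); h=-.002
while h>-.006:
    h-=.0004; move_l(P(h),r,.02); f=avg(get_obs,sleep,3)-f0; print(round(h*1e3,1),f.round(1))
    if f[2]>2.5: break
print(get_obs()["time_s"])
im=get_image("side");cv2.imwrite("pics/s5.png",cv2.resize(im["color"][90:270,180:340,::-1],(640,600),interpolation=cv2.INTER_CUBIC))
E
```

```text
[ 0.34197803  0.21872384 -0.32433472]
13.0 [ 0.8  0.  -0.4]
13.5 [ 0.1 -0.4 -0.5]
14.0 [ 0.4 -0.2 -0. ]
14.5 [ 0.4 -0.5 -0.1]
15.0 [0.4 0.4 0.1]
15.5 [-0.1  0.2 -0.5]
16.0 [-0.1 -0.2 -0.2]
16.5 [ 0.5 -0.3 -1.3]
17.0 [ 2.3  0.5 -4.6]
17.5 [ 3.   0.5 -9.3]
hold [  4.03671793   1.5331203  -14.17665734] 42.9333
-2.4 [ 0.4 -0.1 -0. ]
-2.8 [ 0.4 -0.6  1.7]
-3.2 [-0.1 -1.4  4.9]
44.6
```

View pics/s5.png

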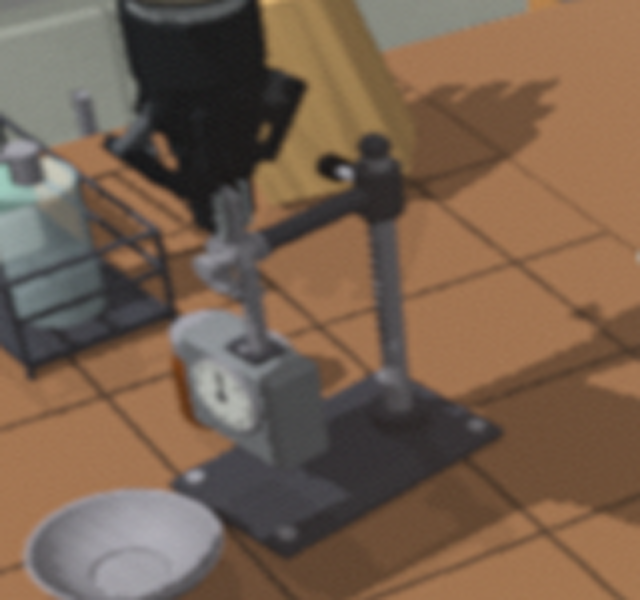

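The scale is home on the pin (hook at crop (225,265), case plumb below it), and the latch held the pull. Now I'll let go gently.

```bash
python3 - <<'E'
from workcell import *
from h import *
r=down(YAW);f0=np.load("f0.npy")-[0,.75,0]
P=lambda h,s=0:PIN+s*U+[0,0,OFF+h]
move_l(P(-.003),r,.02);sleep(.3);print(avg(get_obs,sleep,4)-f0)
release(); sleep(.3)
o=get_obs();print(o["width"],sf(o)-f0,o["time_s"])
move_l(P(.12),r,.08); sleep(1.5)
o=get_obs();print(o["time_s"])
a=get_image("side");sleep(.5);b=get_image("side")
A,B=[x["color"][90:270,180:340] for x in(a,b)];print("motion",np.abs(A[100:].astype(int)-B[100:]).max())
o=get_obs();w=get_image("wrist")
print(proj(cam(w,o),PIN))
cv2.imwrite("pics/f.png",np.hstack([cv2.resize(B[:,:,::-1],(400,450),interpolation=cv2.INTER_CUBIC),cv2.resize(w["color"][150:375,220:420,::-1],(400,450))]))
print(get_obs()["time_s"])
E
```

```text
[-0.72695149 -1.91188417  6.51565325]
0.08561280749505674 [ 1.23009608 -0.30685977  2.65997223] 46.2917
49.475
motion 5
[319.80273797 220.15147328]
50.125
```

View pics/f.png

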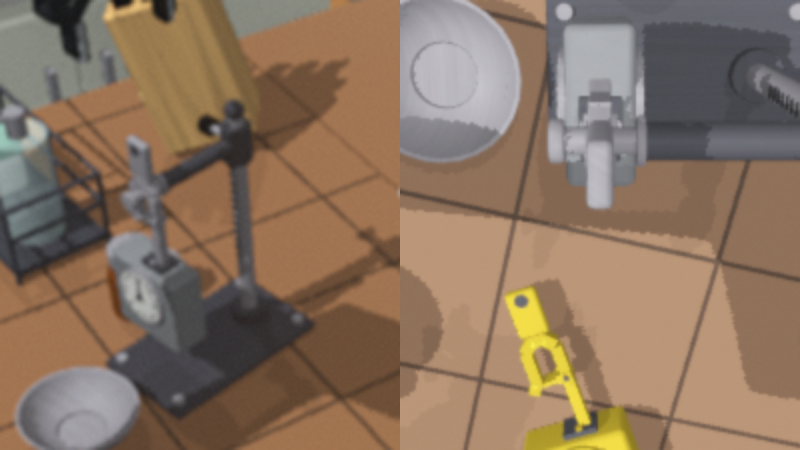

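The scale hangs still and plumb on the pin, between head and flange, and the gripper is clear above it. Handing in.

```bash
python3 -c "
from workcell import *
print(hand_in())"
```

```text
the job is handed in; nothing more can be done
None
```

The scale hangs plumb and still on the pin with the latch shut, and the job was handed in at about 50 s; the proof pull peaked near 14 N (about 1.4 kg), more than the half kilo asked but under the 2 kg limit.

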